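# Open the parts case and take out the stray block

## Task

The grey case is for pump magazines only, but a manifold block was packed in with them. Push its lid up by the orange lip and over its balance point so that it stays open by itself, then lift out the manifold block and set it down upright in the metal tray. Leave the two pump magazines in their pockets and the lid open, and do not disturb the bottles, tip box and other things standing about.

Things in the scene. Friction and masses are not known exactly. Their poses are not given: they have to be found in the camera images.
- case: Grey clamshell parts case with a dark blue-grey lid, fixed. Shut it measures 150 (x) x 192 (y) x 62 mm. Origin: centre of its underside, on the table. x runs from the front (lip side, facing the robot's right) to the hinge side, y along the hinge, z up. Lower half 40 mm high, walls 4 mm. Inside the lid is a picture of the proper contents: three magazines.
- lid (a joint): Lid angle, rad: 0 shut, grows as the lid opens up and over towards the robot's left, stop at 1.85. The lid is a 22 mm deep shell of about 0.2 kg with no latch and an easy hinge: let go below about 1.4 it falls shut, beyond that it falls open onto its stop and stays. Lifting it takes 1 to 2 N at the lip.
- lid_hinge (a point): A point on the hinge axis, midway along it: 75 mm behind the case's origin, 40 mm above the table. The hinge axis is the case's y axis direction.
- lid_lip (a point): Middle of the outer edge of the lip's underside; turns with the lid. The lip is an orange tab, 46 mm wide (y), 8 mm thick, sticking out 32 mm from the lid's front wall, flush with the lid's top; shut, its underside is 54 mm above the table with nothing below it. From the hinge, lid shut: 182 mm to the front and 14 mm up.
- manifold_block: The wrongly packed part: off-white block 20 (x) x 60 (y) x 28 mm with three blue fittings on top (44 mm in all), 0.06 kg. Origin: centre of its underside, z up through the fittings. It stands on the case's floor in one of the pockets, its long y axis along the case's x axis. Grasp it across its 20 mm side.
- pump_magazine_1: Black pump magazine, 19 (x) x 99 (y) x 38 mm, with a grey knob; origin at the centre of its underside. Stands in another pocket, long axis along the case's x; stays there.
- pump_magazine_2: The other black pump magazine, same size; stands in the remaining pocket and stays there.
- tray: Open metal tray, fixed, 160 (x) x 120 (y) x 22 mm, walls and floor 4 mm (inner floor 4 to 5 mm above the table). Origin: centre of its underside. Between tray and case stands a fixed grey and black box on legs, about 0.22 m high (carry the block over it); behind the tray is a black computer, 0.35 m high.
- tip_box: Blue box with a clear top, 102 x 70 x 57 mm, a bystander; origin at the centre of its underside.
- wash_bottle: White wash bottle with a red spout, 90 x 66 x 179 mm, a bystander; origin at the centre of its underside.
- bottle_stock: Brown bottle with a white cap, diameter 52, height 110 mm, a bystander; origin at the centre of its underside.
- beaker: Clear plastic beaker, diameter 57, height 70 mm, a bystander; origin at the centre of its underside.
- tape_roll: Roll of buff tape lying flat, diameter 84, height 19 mm, a bystander; origin at the centre of its underside.
- case_floor (a point): Centre of the case's inner floor, 5 mm above the table; axes as the case's. On the floor is dark foam 8 mm high with three pockets, each 104 mm along x and 24 mm along y, centred at y = -52, 0 and +52 mm. Between x = -22 and +22 mm the foam is cut away right across, as room for fingers beside the parts.

How it is judged:
By the outcome, as a careful person would: the job done as asked, in the order asked, and still so for the second after the job is handed in, with the robot touching nothing.
It also fails if it takes over 67 s, if anything falls off the work surface, if the arm or the gripper's body presses on something with over 40 N, if the wrist force passes 120 N, or if a joint passes its speed limit or range.

## Robot

A 6-joint arm with a two-finger parallel gripper is mounted at the origin on a cart in front of the work surface, level with it; the furniture and walls round the work are solid. World frame = base frame: x ahead of the robot, y to its left, z up, the work surface at z = 0. Lengths are in m, angles in rad, forces in N, time in s.
With the tool pointing down it reaches from about 0.3 to 0.85 m from the base axis. Payload 4.2 kg.
Tool frame: the origin (TCP) lies between the finger pads; the fingertips stand 11 mm ahead of it and the grasp point (between the pads) lies 8 mm behind it (r.tip_extent is the distance from the TCP to the fingertips, in m); z points along the fingers, y is the direction in which the jaws open and shut (so a half turn about z gives the same grasp; the last joint's range is limited). The gripper opens to 91 mm and grips with 3 to 60 N. Pads are 32 mm wide; open, the fingers measure 118 mm over their backs; the gripper's body (76 mm by 178 mm) begins 60 mm behind the grasp point.
Start: joints at [-1.232, 0.32, 1.565, -0, 1.257, -0.02], TCP at [0.202, -0.538, 0.225] pointing down, gripper open.
Joint ranges: [-3.11, 3.11], [-0.84, 2.01], [0.21, 2.61], [-1.34, 4.49], [0.05, 2.63], [-2.56, 2.56]. Speed limits (rad/s): [2.57, 2.57, 3.14, 3.14, 3.14, 3.14].

## Interface

Orientations are given as a rotation vector (axis times angle).
In Python, from workcell import r, camera gives the robot as it stands.
- The arm moves only by the shell command python3 -m handwheel 'ROWS' [OPENING]. ROWS is a JSON object of lists of equal length, an entry for each row: "delta_pos": the shift along the world's x, y, z in mm, a list of three; "yaw": the turn about the world's z in degrees. A call has 1 to 20 rows; each row shifts and turns the commanded pose from where the row before left it; what a row does not reach is not made up. A row lasts 1/8 s, in which the tool goes at most 62.5 mm and 10.7 degrees, less where a joint would pass 70% of its speed; a pose out of reach is approached as far as the arm can. A call with a gripper value outside its range is refused whole. OPENING is the gripper command: -1 is shut, 1 is fully open, values between are in proportion, set as the call begins (- or left out, the last holds). The fingers move at their own pace and stop on an object; the grip force is fixed at half the most. Time passes only in rows, so rows that do not move let the fingers close. It gives the time, the measured TCP pose, the force and the opening at its end, in the units of the state.
- r.get_obs(): the state, without advancing time (a new reading comes with each control period).
- camera(name): name is "scene" or "top" or "wrist"; returns a dict with "image" (400x640x3 uint8, red, green, blue), "intrinsics" (3x3 intrinsics, pixels), "T" (4x4, takes a point from camera to world coordinates). Camera axes: x right, y up, looking along -z (the intrinsics and any distortion apply to the point x, -y, -z); pixel columns grow to the right and rows downward; lengths in m; the calibration is good to about 2 mm. A picture is of the moment at which its call begins. There is no depth.
- r.job_done(): hands the job in, once; it reports no verdict.
The state is a dict: "clock": time; "q": joint angles; "joint_velocities": joint speeds; "joint_efforts": joint torques, N m; "tcp_pos": TCP position; "ee_rot": TCP orientation; "contact_force": force on the tool from outside, world axes, zero at the start; "torque": the same for the moment, N m; "opening": opening from 0.0 (shut) to 1.0 (fully open).
Only numpy, scipy, OpenCV 4.12 (cv2) and the standard library are available. Lean on these libraries where they do the work, as an engineer would, in place of code of your own. Each camera call takes 0.05 s, during which the arm holds its last target.

## Working session

There is one attempt and no reset: what is moved stays moved. The work goes in short steps, Python scripts to look and compute and a shell command to move; the robot and the scene stay as the last step left them, time stands still between calls to the robot, and variables do not carry over. Pictures are saved under pics/ and viewed, and the job is handed in when it is done.

```bash
ls; mkdir -p pics; cat > h.py <<'E'
import numpy as np, cv2
from workcell import r, camera
def snap(name,fn):
    c=camera(name); cv2.imwrite('pics/'+fn,c["image"][:,:,::-1]); np.savez('pics/'+fn[:-4]+'.npz',K=c["intrinsics"],T=c["T"],im=c["image"]); return c
def ray(c,u,v):
    K=np.array(c["intrinsics"] if "intrinsics" in c else c["K"]);T=np.array(c["T"])
    d=np.linalg.inv(K)@[u,v,1]; d=np.array([d[0],-d[1],-d[2]]); return T[:3,3],T[:3,:3]@d
def onz(c,u,v,z):
    o,d=ray(c,u,v); return o+d*(z-o[2])/d[2]
def proj(c,p):
    K=np.array(c["intrinsics"] if "intrinsics" in c else c["K"]);T=np.array(c["T"])
    q=T[:3,:3].T@(np.array(p)-T[:3,3]); q=K@[q[0],-q[1],-q[2]]; return q[:2]/q[2]
def tri(c1,p1,c2,p2):
    o1,d1=ray(c1,*p1);o2,d2=ray(c2,*p2)
    A=np.array([d1,-d2]).T; s=np.linalg.lstsq(A,o2-o1,rcond=None)[0]
    a=o1+s[0]*d1;b=o2+s[1]*d2; return (a+b)/2,np.linalg.norm(a-b)
E
python3 - <<'E'
from h import *
for n in ["scene","top","wrist"]:
    c=snap(n,n+"0.png"); print(n,np.round(c["T"],3).tolist(),np.round(c["intrinsics"],1).tolist(),[k for k in c])
o=r.get_obs(); print(o)
E
```

```text
pics
scene [[-0.998, 0.042, -0.049, 0.395], [-0.065, -0.674, 0.736, 1.268], [-0.003, 0.738, 0.675, 1.241], [0.0, 0.0, 0.0, 1.0]] [[398.3, 0.0, 310.4], [0.0, 398.3, 194.2], [0.0, 0.0, 1.0]] ['image', 'intrinsics', 'T']
top [[-0.01, 0.998, -0.054, 0.415], [-1.0, -0.01, 0.002, -0.01], [0.001, 0.054, 0.999, 1.314], [0.0, 0.0, 0.0, 1.0]] [[374.2, 0.0, 320.7], [0.0, 374.2, 198.3], [0.0, 0.0, 1.0]] ['image', 'intrinsics', 'T']
wrist [[0.351, 0.91, 0.223, 0.265], [-0.937, 0.341, 0.081, -0.514], [-0.002, -0.238, 0.971, 0.385], [0.0, 0.0, 0.0, 1.0]] [[357.4, 0.0, 323.2], [0.0, 357.4, 201.1], [0.0, 0.0, 1.0]] ['image', 'intrinsics', 'T']
{'clock': 0.15, 'q': array([-1.23198439e+00,  3.20144703e-01,  1.56538455e+00, -2.33381450e-06,
        1.25741373e+00, -1.99614227e-02]), 'joint_velocities': array([-2.37318574e-05, -2.42114791e-03, -3.68134512e-03, -9.35315049e-04,
       -9.13318752e-04, -1.36146018e-03]), 'joint_efforts': array([-6.18706963e-04, -4.12774837e+01, -2.32154095e+01,  7.27408030e-02,
        4.33602696e-02, -9.20212233e-05]), 'tcp_pos': array([ 0.20179659, -0.53803572,  0.22431915]), 'ee_rot': array([-3.08986881e+00, -5.60305517e-01,  3.40021954e-04]), 'contact_force': array([ 0.32740956, -0.53723917,  0.00774756]), 'torque': array([ 0.00199051, -0.02127038, -0.01040552]), 'opening': 0.9991075768827046}
```

View pics/scene0.png

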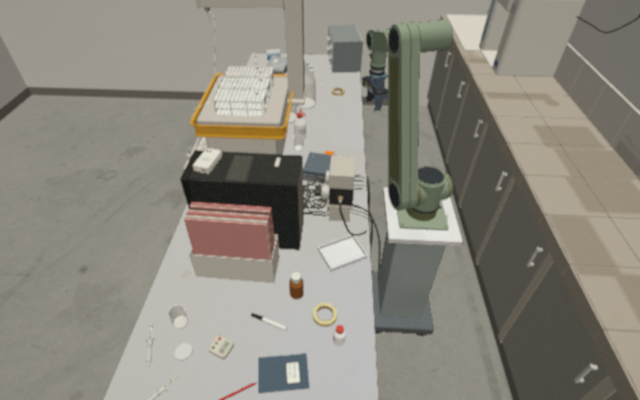

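View pics/top0.png

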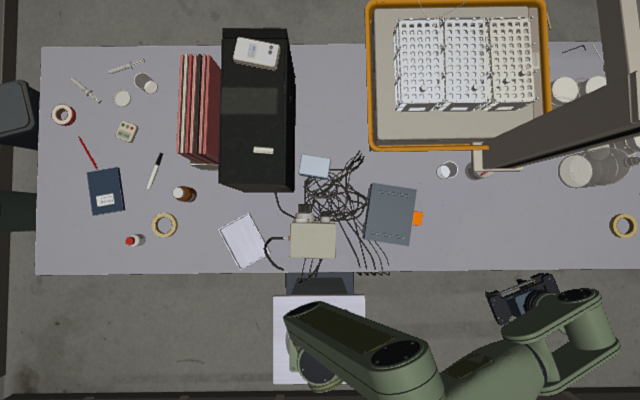

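View pics/wrist0.png

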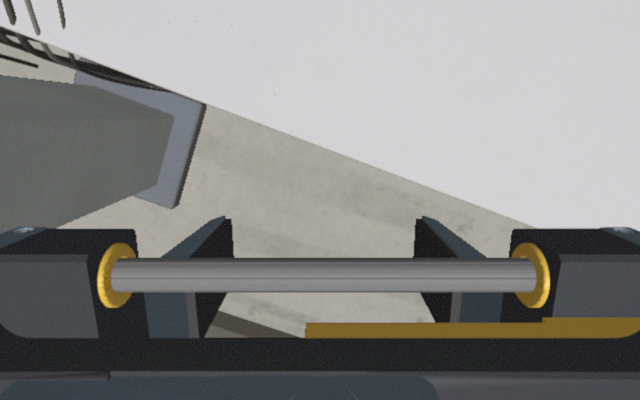

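```bash
python3 - <<'E'
from h import *
c=dict(np.load('pics/top0.npz')); im=c['im']
hsv=cv2.cvtColor(im,cv2.COLOR_RGB2HSV)
def blob(m,roi,z,name):
    x0,y0,x1,y1=roi; mm=np.zeros_like(m); mm[y0:y1,x0:x1]=m[y0:y1,x0:x1]
    n,l,s,ce=cv2.connectedComponentsWithStats(mm); i=1+s[1:,4].argmax()
    cn=max(cv2.findContours((l==i).astype(np.uint8),0,1)[0],key=cv2.contourArea)
    b=cv2.boxPoints(cv2.minAreaRect(cn)); P=np.array([onz(c,*p,z) for p in b])
    print(name,s[i],np.round(b,1).tolist()); print(np.round(P,3).tolist(),'mean',P.mean(0).round(4),'sides',np.linalg.norm(P[1]-P[0]).round(4),np.linalg.norm(P[2]-P[1]).round(4), 'ang',[np.degrees(np.arctan2(*(P[i+1]-P[i])[1::-1])).round(1) for i in range(2)])
H,S,V=hsv[:,:,0],hsv[:,:,1],hsv[:,:,2]
blob(((H>5)&(H<20)&(S>150)).astype(np.uint8),(400,195,440,240),.062,'lip')
print(hsv[200,390],hsv[240,240],hsv[200,340],hsv[230,440],hsv[262,325])
blob(((V<150)&(S>30)&(H>90)&(H<125)).astype(np.uint8),(355,170,425,255),.062,'lid')
a=im[170:290,200:320];b=im[140:260,340:500]
cv2.imwrite('pics/a.png',np.hstack([cv2.resize(x,None,fx=f,fy=f,interpolation=2) for x,f in((a,2.7),(b,2.7))])[:,:,::-1])
s=dict(np.load('pics/scene0.npz'))['im'][90:280,260:400]
cv2.imwrite('pics/b.png',cv2.resize(s,None,fx=3,fy=3,interpolation=2)[:,:,::-1])
E
```

```text
lip [412 211  11  14 120] [[411.6000061035156, 223.8000030517578], [413.3999938964844, 210.89999389648438], [422.3999938964844, 212.1999969482422], [420.6000061035156, 225.10000610351562]]
[[0.394, -0.315, 0.062], [0.437, -0.322, 0.062], [0.433, -0.352, 0.062], [0.39, -0.344, 0.062]] mean [ 0.4136 -0.333   0.062 ] sides 0.0435 0.0302 ang [np.float64(-9.4), np.float64(-98.7)]
[102  35 110] [120  15 202] [17 31 58] [124  12 150] [126   8 151]
lid [ 367  183   49   62 1145] [[361.8999938964844, 237.60000610351562], [370.29998779296875, 182.60000610351562], [416.3999938964844, 189.60000610351562], [408.0, 244.60000610351562]]
[[0.35, -0.148, 0.062], [0.534, -0.179, 0.062], [0.509, -0.333, 0.062], [0.325, -0.301, 0.062]] mean [ 0.4296 -0.2403  0.062 ] sides 0.1863 0.1563 ang [np.float64(-9.5), np.float64(-99.2)]
```

View pics/a.png

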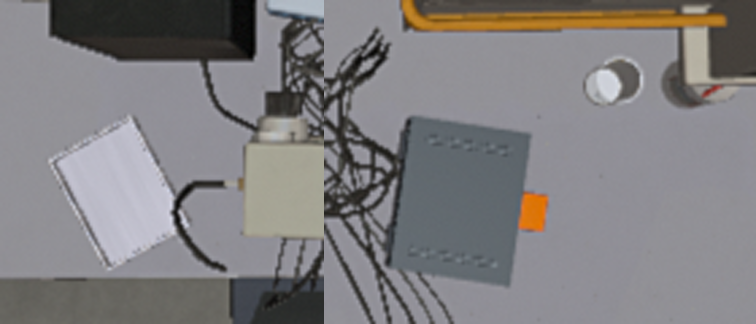

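View pics/b.png

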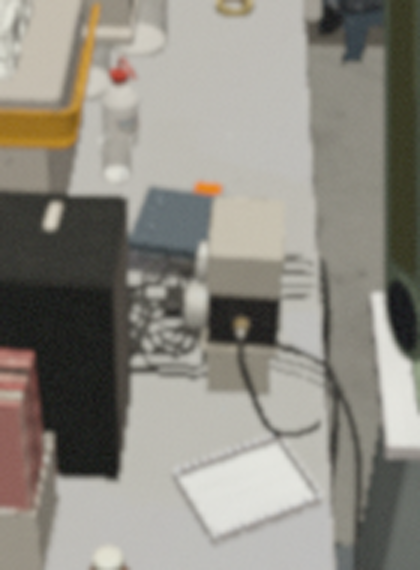

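```bash
python3 - <<'E'
from h import *
c=dict(np.load('pics/top0.npz')); 
def P(n,u,v,z): print(n,onz(c,u,v,z).round(3))
for uv in((220,188),(293,191)): P('computer front',*uv,.35)
for uv in((290,222),(335,222),(335,258),(290,257)): P('gbox',*uv,.22)
P('knob',303,209,.2);P('plug-cable',265,240,.1)
P('tipbox?',315,165,.057);P('beaker',447,171,.07);P('wash',470,172,.0);P('spout',475,173,.179)
im=c['im'];a=im[200:280,200:280].copy();g=cv2.cvtColor(a,cv2.COLOR_RGB2GRAY)
hsv=cv2.cvtColor(im,cv2.COLOR_RGB2HSV);m=((hsv[:,:,2]>190)).astype(np.uint8);z=np.zeros_like(m);z[195:275,205:275]=m[195:275,205:275]
n,l,s,ce=cv2.connectedComponentsWithStats(z);i=1+s[1:,4].argmax()
cn=max(cv2.findContours((l==i).astype(np.uint8),0,1)[0],key=cv2.contourArea);b=cv2.boxPoints(cv2.minAreaRect(cn))
Q=np.array([onz(c,*p,.004) for p in b]);print(b.round(1).tolist(),Q.round(3).tolist(),Q.mean(0),np.linalg.norm(Q[1]-Q[0]),np.linalg.norm(Q[2]-Q[1]))
# lip path, yaw
xd=np.array([np.sin(np.radians(9.3)),np.cos(np.radians(9.3))]);o=np.array([.4285,-.242]);h=o+75e-3*xd
for t in [0,.1,.2,.4,.6,.8,1,1.2,1.4,1.6,1.7]:
  f=172*np.cos(t)-18*np.sin(t);u=172*np.sin(t)+18*np.cos(t)
  p=h*1e3-f*xd;print(t,p.round(0),'tcp z',round(40+u+3))
s=dict(np.load('pics/scene0.npz'))
for n,p in dict(lip=(.4115,-.3475,.062),hl=(*h+xd*0,.062),lipc=(*(o-75e-3*xd),.062)).items(): print(n,proj(s,p))
E
```

```text
computer front [0.496 0.248 0.35 ]
computer front [0.487 0.06  0.35 ]
gbox [0.406 0.079 0.22 ]
gbox [ 0.404 -0.053  0.22 ]
gbox [ 0.3   -0.051  0.22 ]
gbox [0.304 0.079 0.22 ]
knob [0.444 0.041 0.2  ]
plug-cable [0.348 0.169 0.1  ]
tipbox? [0.596 0.006 0.057]
beaker [ 0.569 -0.435  0.07 ]
wash [ 0.574 -0.54   0.   ]
spout [ 0.549 -0.483  0.179]
[[220.1999969482422, 227.60000610351562], [248.1999969482422, 213.10000610351562], [269.29998779296875, 253.89999389648438], [241.3000030517578, 268.3999938964844]] [[0.387, 0.34, 0.004], [0.436, 0.242, 0.004], [0.294, 0.168, 0.004], [0.245, 0.266, 0.004]] [0.34053857 0.2538637  0.004     ] 0.10950113255796948 0.160151747954625
0 [ 413. -338.] tcp z 61
0.1 [ 413. -335.] tcp z 78
0.2 [ 414. -331.] tcp z 95
0.4 [ 416. -317.] tcp z 127
0.6 [ 419. -298.] tcp z 155
0.8 [ 423. -274.] tcp z 179
1 [ 428. -245.] tcp z 197
1.2 [ 433. -213.] tcp z 210
1.4 [ 439. -179.] tcp z 216
1.6 [ 444. -145.] tcp z 214
1.7 [ 447. -129.] tcp z 211
lip [328.72627853 150.15832242]
hl [321.28669438 172.77351599]
lipc [327.53928727 153.90884322]
```

```bash
python3 -m handwheel '{"delta_pos":[[21,20,0],[21,20,0],[21,20,0],[21,20,0],[21,20,0],[21,20,0],[21,20,0],[21,20,0],[21,20,0],[21,20,0],[0,0,0]],"yaw":[6,6,6,6,6,6,6,6,6,6,0]}'; python3 - <<'E'
from h import *
snap("wrist","w1.png");snap("scene","s1.png");o=r.get_obs();print(o['tcp_pos'],o['ee_rot'],o['q'],2*np.degrees(np.arctan2(o['ee_rot'][1],o['ee_rot'][0]))-90)
E
```

```text
clock: 1.52
tcp_pos: [0.4127, -0.3373, 0.2247]
ee_rot: [-2.394, -2.033, -0.0]
contact_force: [-0.7, -0.4, -0.2]
opening: 1.0
[ 0.41161637 -0.33846272  0.22474035] [-2.39683368e+00 -2.03032426e+00  9.80163743e-04] [-7.09423237e-01  2.53830005e-01  1.65934221e+00 -5.85398532e-04
  1.22892376e+00 -5.44030324e-01] -369.4650632864858
```

View pics/w1.png

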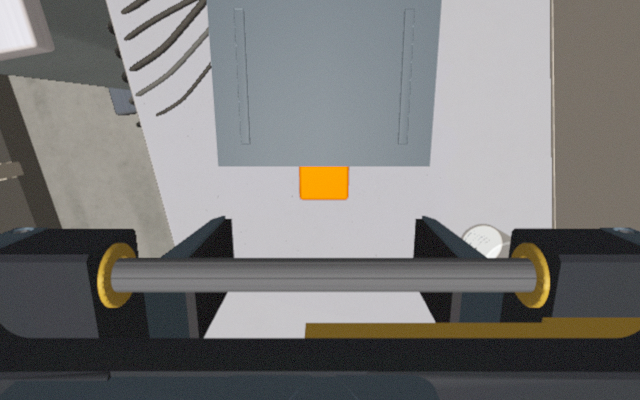

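```bash
python3 - <<'E'
from h import *
c=dict(np.load('pics/w1.npz'));hsv=cv2.cvtColor(c['im'],cv2.COLOR_RGB2HSV);m=((hsv[:,:,0]>5)&(hsv[:,:,0]<20)&(hsv[:,:,1]>150)).astype(np.uint8);m[210:]=0
ys,xs=np.where(m);print(xs.min(),xs.max(),ys.min(),ys.max())
for u,v,n in((299,167,'inL'),(349.,167,'inR'),(299,200,'outL'),(349,200,'outR'),(219,165.5,'lidL'),(431,165.5,'lidR')):print(n,onz(c,u,v,.062).round(4))
E
```

```text
299 348 167 199
inL [ 0.3949 -0.313   0.062 ]
inR [ 0.4397 -0.3204  0.062 ]
outL [ 0.3894 -0.3433  0.062 ]
outR [ 0.4353 -0.3509  0.062 ]
lidL [ 0.3234 -0.2998  0.062 ]
lidR [ 0.5134 -0.3311  0.062 ]
```

```bash
python3 -m handwheel '{"delta_pos":[[3,-2,-20],[0,0,-20],[0,0,-20],[0,0,-20],[0,0,-20],[0,0,-20],[0,0,-20],[0,0,-14],[0,0,-10],[0,0,0]],"yaw":[0,0,0,0,0,0,0,0,0,0]}' -0.2;python3 - <<'E'
from h import *
snap("wrist","w2.png");o=r.get_obs();print(o['tcp_pos'],o['contact_force'],o['opening'])
E
```

```text
clock: 2.88
tcp_pos: [0.414, -0.3411, 0.0723]
ee_rot: [2.396, 2.028, -0.001]
contact_force: [-18.3, 13.4, 78.4]
opening: 0.401
[ 0.41402563 -0.34111642  0.07232418] [-17.79634061  14.34710123  77.61825142] 0.4012184944220695
```

View pics/w2.png

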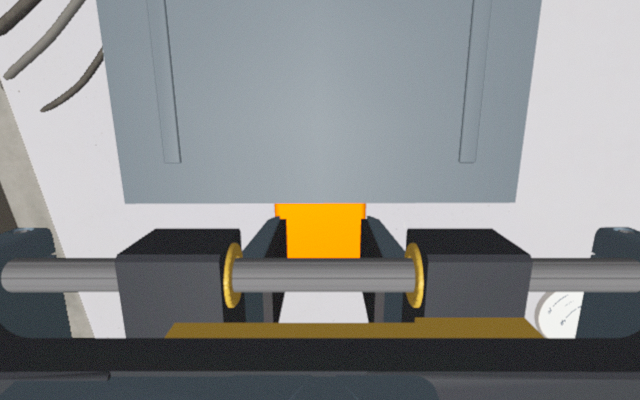

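I set the opening too small: -0.2 is 36 mm and the lip is 46 mm, so the fingertips are pressing down on top of the lip. I'll back off now.

```bash
python3 -m handwheel '{"delta_pos":[[0,0,20],[0,0,20],[0,0,0]],"yaw":[0,0,0]}' 0.7;python3 - <<'E'
from h import *
snap("wrist","w3.png");o=r.get_obs();print(o['tcp_pos'],o['contact_force'],o['opening'])
E
```

```text
clock: 3.3
tcp_pos: [0.4154, -0.3417, 0.1025]
ee_rot: [2.395, 2.027, 0.001]
contact_force: [0.2, 0.6, -0.6]
opening: 0.694
[ 0.4148011  -0.34101545  0.10125683] [-0.40369722 -0.70198764 -0.66639466] 0.7400389634019474
```

View pics/w3.png

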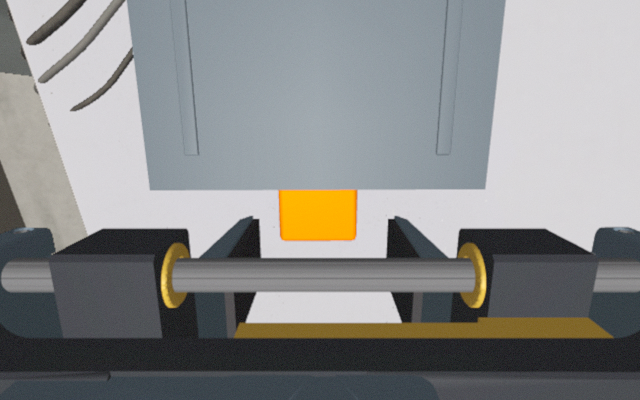

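```bash
python3 -m handwheel '{"delta_pos":[[-2,0,-10],[0,0,-10],[0,0,-10],[0,0,-10],[0,0,0]],"yaw":[0,0,0,0,0]}' 0.8;python3 -m handwheel '{"delta_pos":[[0,0,0],[0,0,0],[0,0,0],[0,0,0]],"yaw":[0,0,0,0]}' -1; python3 - <<'E'
from h import *
snap("wrist","w4.png");o=r.get_obs();print(o['tcp_pos'],o['contact_force'],o['opening'])
E
```

```text
clock: 3.98
tcp_pos: [0.4124, -0.3399, 0.0598]
ee_rot: [-2.395, -2.03, 0.001]
contact_force: [-0.2, -0.5, 0.3]
opening: 0.902
clock: 4.47
tcp_pos: [0.4124, -0.3403, 0.0611]
ee_rot: [-2.396, -2.031, 0.001]
contact_force: [1.3, -0.4, 3.9]
opening: 0.499
[ 0.4125183  -0.34036845  0.06119194] [-2.30126172 -0.07893373  2.1193687 ] 0.5011841463663598
```

View pics/w4.png

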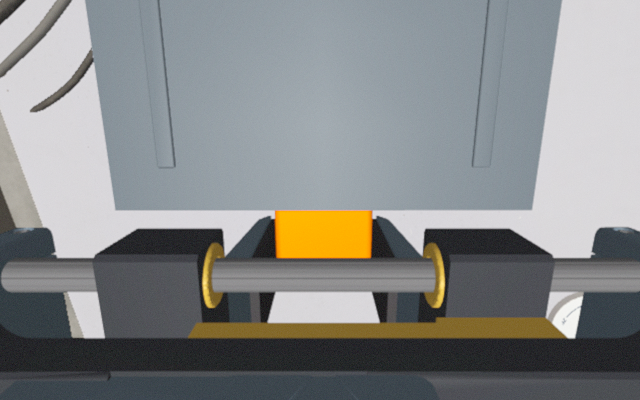

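```bash
python3 -m handwheel '{"delta_pos":[[0.4,2.7,17.4],[0.7,4.3,17.1],[1,6,16.6],[1.2,7.6,15.9],[1.5,9.1,15]],"yaw":[0,0,0,0,0]}'; python3 - <<'E'
from h import *
snap("wrist","w5.png");o=r.get_obs();print(o['tcp_pos'],o['contact_force'],o['opening'])
E
```

```text
clock: 5.15
tcp_pos: [0.4176, -0.3093, 0.1434]
ee_rot: [-2.396, -2.03, -0.001]
contact_force: [1.3, 3.6, -6.6]
opening: 0.5
[ 0.41777978 -0.30823902  0.14496384] [-0.05988268  5.59826014 -5.20387504] 0.501641735029195
```

View pics/w5.png

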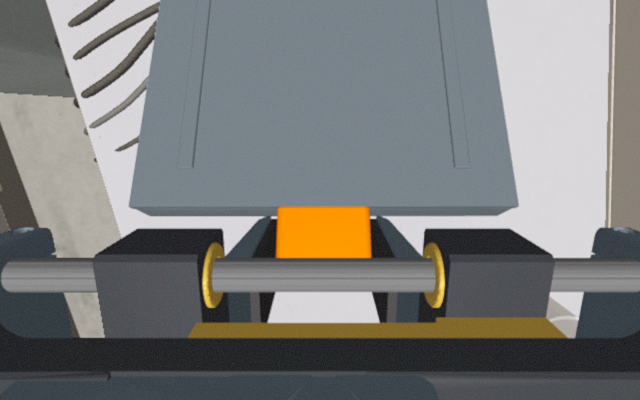

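The lid is rising in the grip with small forces, so I'll carry on along the arc.

```bash
python3 -m handwheel '{"delta_pos":[[1.7,10.6,14],[2,11.9,12.9],[2.2,13.1,11.6],[2.3,14.1,10.2],[2.5,15.2,8.8],[2.6,15.9,7.2]],"yaw":[0,0,0,0,0,0]}'; python3 - <<'E'
from h import *
snap("wrist","w6.png");snap("scene","s6.png");o=r.get_obs();print(o['tcp_pos'],o['contact_force'],o['opening'])
E
```

```text
clock: 5.95
tcp_pos: [0.4309, -0.2286, 0.2074]
ee_rot: [-2.396, -2.03, 0.0]
contact_force: [3.5, 3.3, -16.7]
opening: 0.496
[ 0.4309881  -0.22786779  0.20770133] [  1.64180968   4.14477055 -14.54313636] 0.5025236152410575
```

View pics/w6.png

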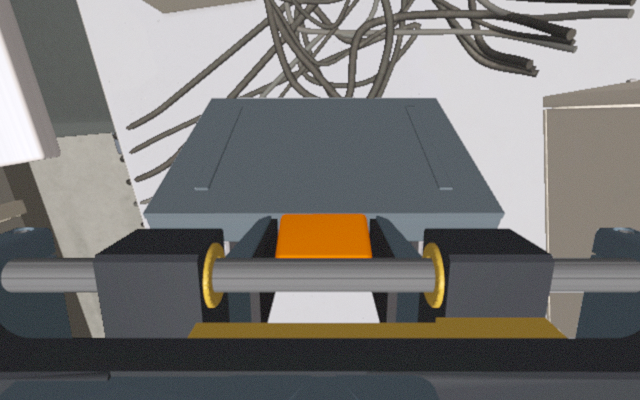

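```bash
python3 -m handwheel '{"delta_pos":[[2.7,16.5,4.3],[2.8,17.1,2.6],[2.8,17.3,1.5],[2.9,17.4,0.2],[2.8,17.4,-1.4],[2.8,17.2,-3.2],[0,0,0]],"yaw":[0,0,0,0,0,0,0]}'; python3 - <<'E'
from h import *
snap("wrist","w7.png");snap("top","t7.png");o=r.get_obs();print(o['tcp_pos'],o['contact_force'],o['opening'])
E
```

```text
clock: 6.92
tcp_pos: [0.448, -0.1255, 0.2118]
ee_rot: [-2.395, -2.033, -0.001]
contact_force: [-4.3, 0.9, 3.5]
opening: 0.499
[ 0.44779382 -0.12643685  0.21207004] [-5.46813087  2.15345093  3.71929031] 0.4998798679915887
```

View pics/w7.png

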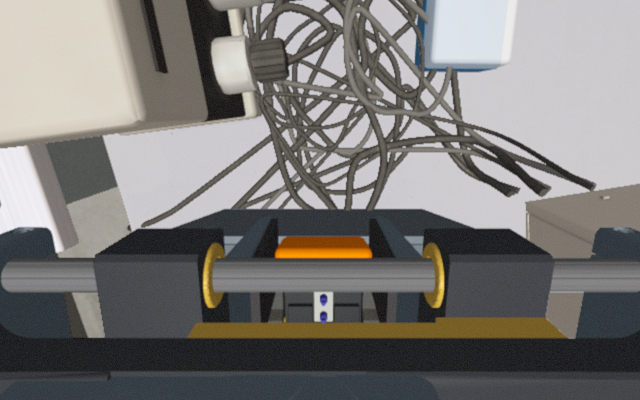

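View pics/t7.png

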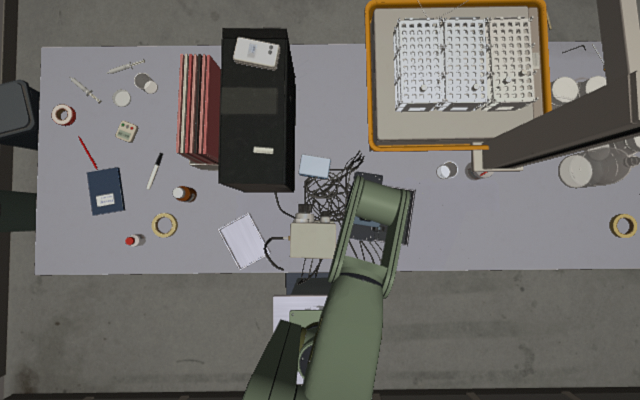

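```bash
python3 -m handwheel '{"delta_pos":[[0,0,0],[0,0,0],[0,0,0],[0,0,0],[0,0,0],[0,0,15],[0,0,20],[0,0,25],[0,0,25],[0,0,20]],"yaw":[0,0,0,0,0,0,0,0,0,0]}' 1;python3 -m handwheel '{"delta_pos":[[-5,-30,0],[-5,-30,0],[-5,-30,0],[-5,-30,0],[-4,-25,0],[-2,-13,0],[0,0,0]],"yaw":[0,0,0,0,0,0,0]}'; python3 - <<'E'
from h import *
snap("wrist","w8.png");snap("scene","s8.png");o=r.get_obs();print(o['tcp_pos'],o['contact_force'],o['opening'])
E
```

```text
clock: 8.28
tcp_pos: [0.4481, -0.1271, 0.3189]
ee_rot: [2.395, 2.03, 0.002]
contact_force: [0.2, -0.7, -0.7]
opening: 1.0
clock: 9.15
tcp_pos: [0.4218, -0.2853, 0.3171]
ee_rot: [2.398, 2.03, 0.001]
contact_force: [0.5, 0.1, 0.0]
opening: 0.995
[ 0.42192662 -0.28435889  0.31694703] [ 0.70087621 -0.45715873  0.87625636] 1.0034830897866487
```

View pics/w8.png

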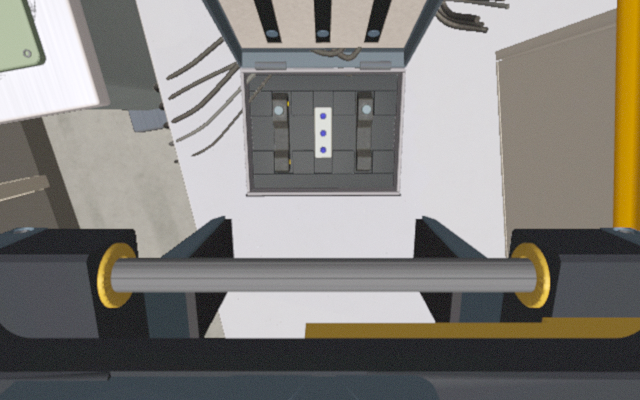

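View pics/s8.png

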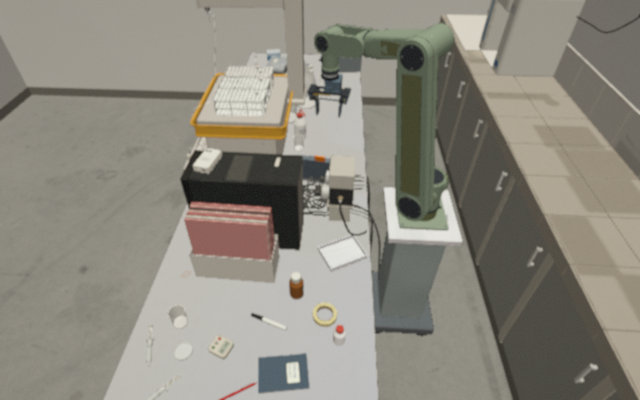

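```bash
python3 - <<'E'
from h import *
c=dict(np.load('pics/w8.npz'));im=c['im'];hsv=cv2.cvtColor(im,cv2.COLOR_RGB2HSV)
m=((hsv[:,:,0]>105)&(hsv[:,:,0]<130)&(hsv[:,:,1]>120)).astype(np.uint8);z=np.zeros_like(m);z[90:170,300:350]=m[90:170,300:350]
n,l,s,ce=cv2.connectedComponentsWithStats(z)
P=[onz(c,*ce[i],.049) for i in range(1,n)];print(s[1:,4],np.round(P,4))
w=(im.min(2)>180).astype(np.uint8);z=np.zeros_like(w);z[95:170,305:342]=w[95:170,305:342]
cn=max(cv2.findContours(z,0,1)[0],key=cv2.contourArea);b=cv2.boxPoints(cv2.minAreaRect(cn));Q=np.array([onz(c,*p,.033) for p in b]);print(b,Q.round(4),Q.mean(0),np.linalg.norm(Q[1]-Q[0]),np.linalg.norm(Q[2]-Q[1]))
print('expected mags/center px', [proj(c,(.4306-.987*y,-.2415+.162*y,.049)) for y in(-.052,0,.052)])
cv2.imwrite('pics/d.png',cv2.resize(im[60:210,220:420],None,fx=4,fy=4,interpolation=2)[:,:,::-1])
E
```

```text
[15 16 14] [[ 0.4328 -0.2202  0.049 ]
 [ 0.4293 -0.2399  0.049 ]
 [ 0.4264 -0.259   0.049 ]]
[[315. 108.]
 [330. 108.]
 [330. 157.]
 [315. 157.]] [[ 0.4252 -0.21    0.033 ]
 [ 0.443  -0.213   0.033 ]
 [ 0.4335 -0.2712  0.033 ]
 [ 0.4151 -0.2681  0.033 ]] [ 0.42920024 -0.24057314  0.033     ] 0.018049629135224492 0.058922111799399525
expected mags/center px [array([367.87039845, 134.01034233]), array([323.7868305 , 134.18288608]), array([279.70439692, 134.35542539])]
```

View pics/d.png

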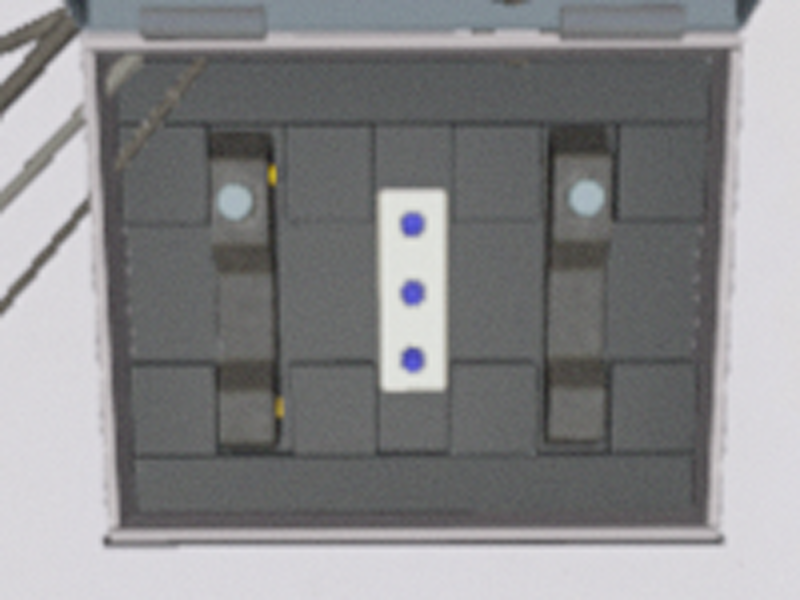

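```bash
python3 -m handwheel '{"delta_pos":[[4,22,-20],[4,23,-30],[0,0,-40],[0,0,-40],[0,0,-40],[0,0,-30],[0,0,0],[0,0,0]],"yaw":[0,0,0,0,0,0,0,0]}' -0.16; python3 - <<'E'
from h import *
c=snap("wrist","w9.png");o=r.get_obs();print(o['tcp_pos'],o['contact_force'],o['opening'])
cv2.imwrite('pics/w9c.png',c['image'][120:340,150:500,::-1].repeat(2,0).repeat(2,1))
E
```

```text
clock: 10.25
tcp_pos: [0.4308, -0.24, 0.118]
ee_rot: [2.394, 2.031, 0.001]
contact_force: [-0.7, 0.1, 1.2]
opening: 0.419
[ 0.43095349 -0.24025729  0.11827311] [-0.2289471  -0.06597523 -0.72031369] 0.41349705048484436
```

View pics/w9.png

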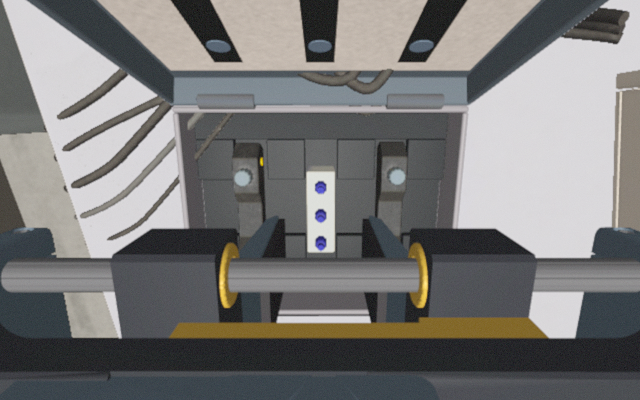

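```bash
python3 -m handwheel '{"delta_pos":[[-1.5,0,-20],[0,0,-20],[0,0,-15],[0,0,-15],[0,0,-12],[0,0,-12],[0,0,0]],"yaw":[0,0,0,0,0,0,0]}'; python3 - <<'E'
from h import *
o=r.get_obs();print(o['tcp_pos'],o['contact_force'],o['opening'])
c=snap("wrist","w10.png")
E
```

```text
clock: 11.18
tcp_pos: [0.428, -0.2398, 0.0222]
ee_rot: [-2.396, -2.03, 0.001]
contact_force: [0.3, -0.4, 0.1]
opening: 0.42
[ 0.42802407 -0.23980035  0.02219283] [ 0.33865349 -0.35149276  0.05091015] 0.42045143691725695
```

View pics/w10.png

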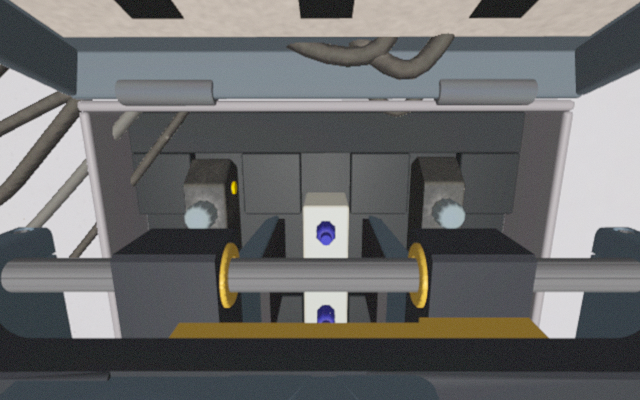

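```bash
python3 -m handwheel '{"delta_pos":[[0,0,0],[0,0,0],[0,0,0],[0,0,0]],"yaw":[0,0,0,0]}' -1;python3 -m handwheel '{"delta_pos":[[0,0,10],[0,0,15],[0,0,25],[0,0,30],[0,0,35],[0,0,35],[0,0,35],[0,0,35],[0,0,35],[0,0,35],[0,0,35],[0,0,0]],"yaw":[0,0,0,0,0,0,0,0,0,0,0,0]}'; python3 - <<'E'
from h import *
o=r.get_obs();print(o['tcp_pos'],o['contact_force'],o['opening'],o['q'])
c=snap("wrist","w11.png")
E
```

```text
clock: 11.72
tcp_pos: [0.4286, -0.2402, 0.0231]
ee_rot: [2.396, 2.03, 0.001]
contact_force: [-0.4, -0.6, 3.3]
opening: 0.216
clock: 13.22
tcp_pos: [0.429, -0.2404, 0.3506]
ee_rot: [2.392, 2.027, 0.003]
contact_force: [0.2, 0.3, -1.5]
opening: 0.216
[ 0.42899538 -0.24037764  0.35055901] [ 0.23045462  0.32391611 -1.50452345] 0.2159589454753898 [-5.34164191e-01  1.27309401e-01  1.50815622e+00  5.93320086e-05
  1.50003666e+00 -3.69348768e-01]
```

View pics/w11.png

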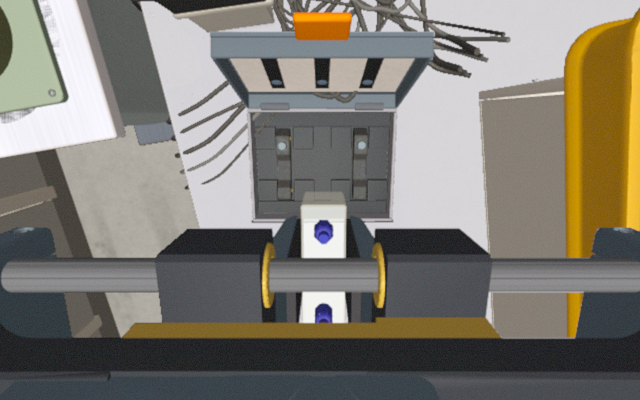

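```bash
python3 -m handwheel '{"delta_pos":[[-9,12,0],[-9,20,0],[-9,25,0],[-9,25,0],[-9,25,0],[-9,25,0],[-9,25,0],[-9,25,0],[-9,25,0],[-8,25,0],[0,28,0],[0,28,0],[0,28,0],[0,28,0],[0,28,0],[0,28,0],[0,28,0],[0,28,0],[0,24,0],[0,17,0]],"yaw":[1,1,2,2,2,2,2,2,2,2,2,2,2,2,2,2,2,2,2,1]}';python3 -m handwheel '{"delta_pos":[[0,0,0],[0,0,0]],"yaw":[0,0]}'; python3 - <<'E'
from h import *
o=r.get_obs();print(o['tcp_pos'],o['contact_force'],o['opening'],o['q'],2*np.degrees(np.arctan2(o['ee_rot'][1],o['ee_rot'][0]))-90)
c=snap("wrist","w12.png");snap("top","t12.png")
E
```

```text
clock: 15.78
tcp_pos: [0.3377, 0.2577, 0.3471]
ee_rot: [-1.625, -2.688, 0.002]
contact_force: [-0.1, -0.2, -0.8]
opening: 0.22
clock: 16.02
tcp_pos: [0.3389, 0.2563, 0.3476]
ee_rot: [1.629, 2.686, -0.001]
contact_force: [0.2, 1.8, -1.0]
opening: 0.218
[0.33890709 0.25634049 0.34755605] [ 0.16116451  1.83482514 -0.95218863] 0.21772179659826724 [ 6.20849906e-01  1.94626853e-02  1.63454029e+00 -4.57267494e-04
  1.48820078e+00  1.40198130e-01] 27.54148767846503
```

View pics/w12.png

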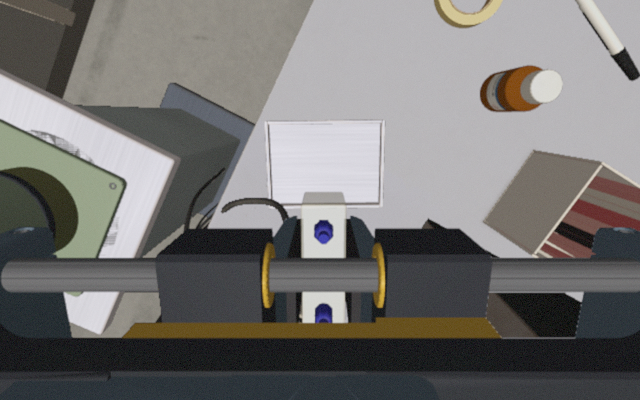

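View pics/t12.png

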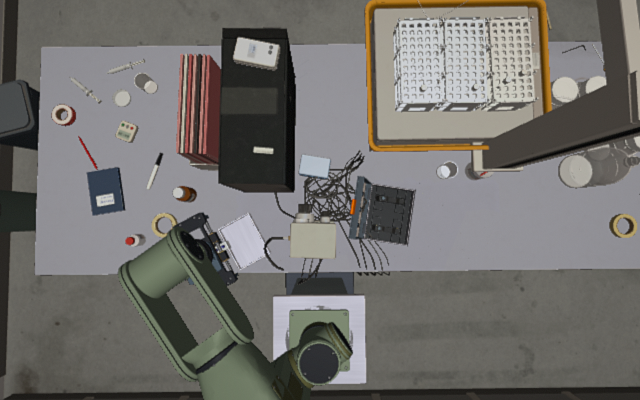

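```bash
python3 - <<'E'
from h import *
c=dict(np.load('pics/w12.npz'))
P=np.array([onz(c,*p,.022) for p in((266,122),(383.5,121.5),(384,207),(271,207.5))]);print(P.round(3),P.mean(0),[np.linalg.norm(P[i+1]-P[i]).round(3) for i in range(3)])
E
```

```text
[[0.247 0.272 0.022]
 [0.385 0.345 0.022]
 [0.444 0.243 0.022]
 [0.303 0.169 0.022]] [0.34453947 0.25719359 0.022     ] [np.float64(0.156), np.float64(0.117), np.float64(0.159)]
```

```bash
python3 -m handwheel '{"delta_pos":[[3,-1,-20],[0,0,-30],[0,0,-35],[0,0,-35],[0,0,-35],[0,0,-35],[0,0,-35],[0,0,-30],[0,0,-25],[0,0,-20],[0,0,-12],[0,0,-6],[0,0,0]],"yaw":[0,0,0,0,0,0,0,0,0,0,0,0,0]}'; python3 - <<'E'
from h import *
o=r.get_obs();print(o['tcp_pos'],o['contact_force'],o['opening'])
c=snap("wrist","w13.png")
E
```

```text
clock: 17.75
tcp_pos: [0.3425, 0.256, 0.0298]
ee_rot: [1.629, 2.686, 0.0]
contact_force: [0.1, -0.4, -1.1]
opening: 0.216
[0.34251881 0.25596542 0.02980068] [ 0.09089013 -0.38318125 -1.10326522] 0.21596467133741465
```

View pics/w13.png

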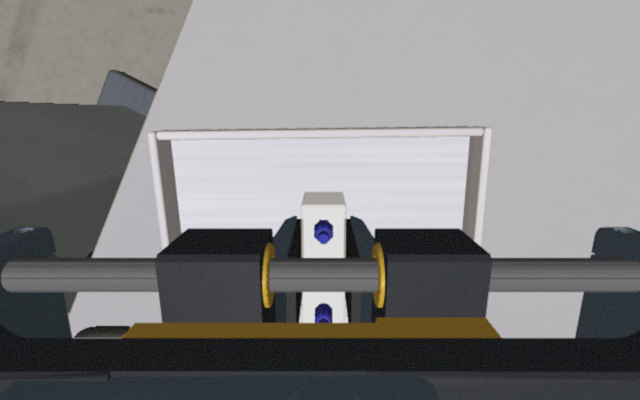

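```bash
python3 -m handwheel '{"delta_pos":[[0,0,-3],[0,0,-2],[0,0,-1],[0,0,0]],"yaw":[0,0,0,0]}'; python3 -m handwheel '{"delta_pos":[[0,0,-1],[0,0,0]],"yaw":[0,0]}'
```

```text
clock: 18.3
tcp_pos: [0.3423, 0.256, 0.0237]
ee_rot: [1.628, 2.687, 0.0]
contact_force: [0.6, -0.4, -1.1]
opening: 0.22
clock: 18.55
tcp_pos: [0.3423, 0.256, 0.0226]
ee_rot: [1.628, 2.687, -0.0]
contact_force: [0.8, -0.4, -1.1]
opening: 0.219
```

```bash
python3 -m handwheel '{"delta_pos":[[0,0,-1],[0,0,0]],"yaw":[0,0]}'; python3 -m handwheel '{"delta_pos":[[0,0,-0.6],[0,0,0]],"yaw":[0,0]}'
```

```text
clock: 18.8
tcp_pos: [0.3424, 0.2561, 0.022]
ee_rot: [1.628, 2.686, 0.0]
contact_force: [-0.9, -1.0, 5.1]
opening: 0.219
clock: 19.05
tcp_pos: [0.3424, 0.2561, 0.022]
ee_rot: [1.628, 2.686, 0.001]
contact_force: [-1.8, -1.4, 12.2]
opening: 0.219
```

Contact. Next I release part way and go straight up.

```bash
python3 -m handwheel '{"delta_pos":[[0,0,0],[0,0,0],[0,0,0],[0,0,0]],"yaw":[0,0,0,0]}' 0.0; python3 -m handwheel '{"delta_pos":[[0,0,8],[0,0,15],[0,0,25],[0,0,30],[0,0,35],[0,0,35],[0,0,35],[0,0,35],[0,0,35],[0,0,35],[0,0,30],[0,0,0]],"yaw":[0,0,0,0,0,0,0,0,0,0,0,0]}';python3 -m handwheel '{"delta_pos":[[0,-12,0],[0,-20,0],[0,-20,0],[0,-20,0],[0,-20,0],[0,-20,0],[0,-8,0],[0,0,0],[0,0,0]],"yaw":[0,0,0,0,0,0,0,0,0]}';python3 - <<'E'
from h import *
o=r.get_obs();print(o['tcp_pos'],o['contact_force'],o['opening'])
c=snap("wrist","w14.png");snap("scene","s14.png");c=snap("top","t14.png")
E
```

```text
clock: 19.55
tcp_pos: [0.3423, 0.256, 0.0209]
ee_rot: [-1.628, -2.687, 0.0]
contact_force: [0.1, -0.3, 0.2]
opening: 0.497
clock: 21.05
tcp_pos: [0.3429, 0.2564, 0.3415]
ee_rot: [1.627, 2.685, 0.008]
contact_force: [-0.3, 0.8, -0.3]
opening: 0.496
clock: 22.18
tcp_pos: [0.3422, 0.1363, 0.3388]
ee_rot: [-1.628, -2.686, 0.0]
contact_force: [0.1, -0.3, 0.1]
opening: 0.503
[0.34221594 0.13629285 0.33878068] [ 0.05448337 -0.29301624  0.12734096] 0.5027922016485
```

View pics/w14.png

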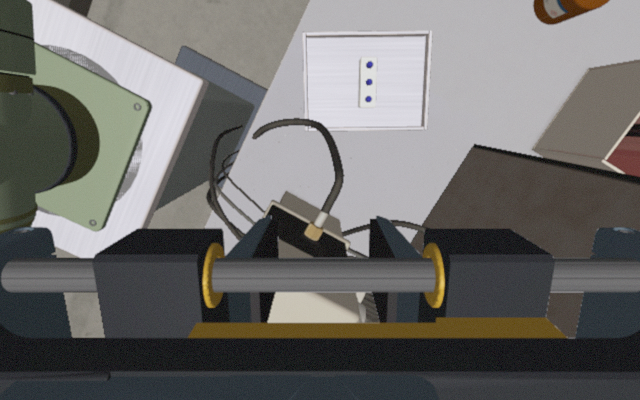

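View pics/s14.png

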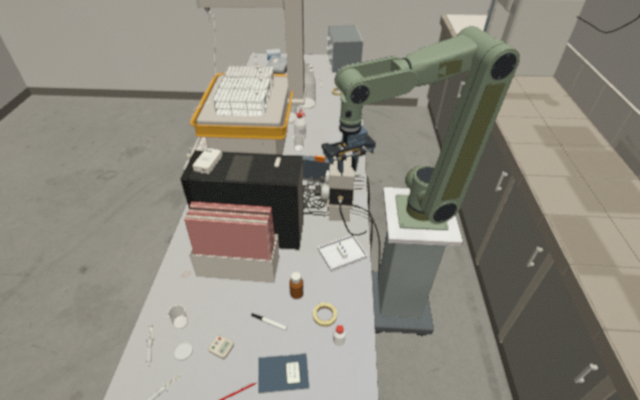

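View pics/t14.png

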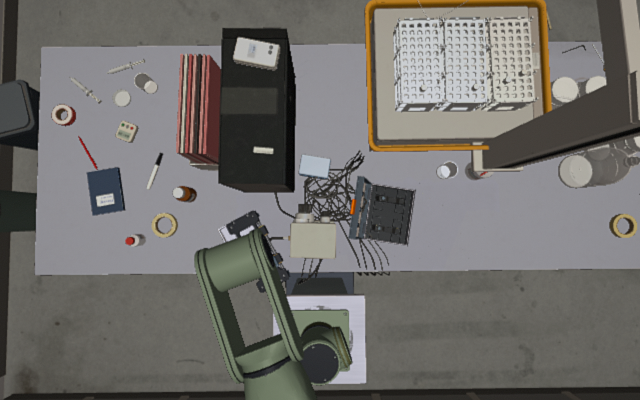

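```bash
python3 - <<'E'
from h import *
a=np.load('pics/top0.npz')['im'].astype(int);b=np.load('pics/top14.npz' if 0 else 'pics/t14.npz')['im'].astype(int)
for n,(x0,y0,x1,y1) in dict(tape=(148,210,180,240),stock=(168,182,198,205),small=(120,230,150,250),tip=(297,152,333,180),beaker=(433,158,500,185)).items(): print(n,(abs(a-b).max(2)[y0:y1,x0:x1]>40).sum())
r.job_done()
E
```

```text
tape 0
stock 0
small 0
tip 0
beaker 0
the job is handed in; nothing more can be done
```

The manifold block is out of the case and standing upright in the middle of the metal tray, and I have handed the job in at about 22 s of the 67 s allowed. I gripped the orange lip across its width and carried it along the hinge arc to about 1.7 rad. When I let go, the lid fell open onto its stop. I then lifted the block out of the middle pocket, carried it over the box and set it down.

**One mistake:** on the first approach to the lip I set the gripper too narrow. The fingertips pressed down on top of the shut lip, and the wrist read about 78 N in z (about 81 N in all). That is under the 120 N wrist limit, but over the 40 N limit that applies to the arm and gripper body. The contact was with the fingertips, so I can't say whether it counts against that limit. I backed off, saw the lid had not moved, and did it again with the gripper wider.

**Last checks:**
- **Block and case:** the pictures show the block upright in the tray, the lid open and both magazines in their pockets.
- **Bystanders:** there was no pixel change in the top view around the tape roll, brown bottle, tip box, beaker and the visible part of the wash bottle. Part of the wash bottle is hidden from that camera.
- **Gripper:** it was clear of everything when I handed in.

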